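Slide rack off the barbed drip hook and onto the roller feed

ROBOT

A 7-joint arm with a two-finger parallel gripper is mounted at the origin on the work surface. World frame = base frame: x ahead of the robot, y to its left, z up, the work surface at z = 0. Lengths are in m, angles in rad, forces in N, time in s.
With the tool pointing down it reaches from about 0.35 to 0.9 m from the base axis. Payload 19.9 kg.
Tool frame: the origin (TCP) lies midway between the tips of the shut fingers; the grasp point (between the pads) lies 19 mm behind it (env.tcp_to_grasp is the distance from the TCP to the grasp point, in m); z points along the fingers, y is the direction in which the jaws open and shut (so a half turn about z gives the same grasp; the last joint's range is limited). The gripper opens to 94 mm and grips with 3 to 60 N. Pads are 16 mm wide; open, the fingers measure 119 mm over their backs; the gripper's body (75 mm by 177 mm) begins 78 mm behind the grasp point.
Start: joints at [-0.042, 0.417, -0.01, 1.614, 0.005, 1.111, -0.053], TCP at [0.625, 0, 0.205] pointing down, gripper open.
Joint ranges: [-2.81, 2.81], [-0.39, 2.02], [-1.27, 1.25], [0.06, 2.57], [-1.19, 4.33], [0.19, 2], [-2.82, 2.82]. Speed limits (rad/s): [1.89, 1.89, 2.39, 2.39, 3.01, 3.01, 3.01].

INTERFACE

Orientations are given as a unit quaternion [w, x, y, z].
In Python, from bench import env, camera, get_calibration, workorder gives the robot as it stands.
- The arm moves only by the tool move_arm, never from a script. Its argument "motion" is a list of rows, each a list of 3 entries, a list of its own where there are three numbers: the shift along the world's x, y, z in units of 30 mm (1.0 is 30 mm), then the turn, a rotation vector about the world's x, y, z in units of 6 degrees (1.0 is 6 degrees), then the gripper command: -1 is shut, 1 is fully open, values between are in proportion. In form: [[[tx, ty, tz], [ax, ay, az], hand], ...]. A call has exactly 8 rows; each row is the pose to reach, as a shift and turn from the pose commanded when the call began; what a row does not reach only later rows make up. A row lasts 1/10 s, in which the tool goes at most 50 mm and 8.59 degrees, less where a joint would pass 70% of its speed; a pose out of reach is approached as far as the arm can. A call with a gripper value outside its range is refused whole. The fingers move at their own pace and stop on an object; "grip_force" is the grip in N (left out, the last holds). Time passes only in rows, so rows that repeat a pose let the fingers close, or fill a call up. It gives the time, the measured TCP pose, the force and the opening at its end, in the units of the state.
- env.state(): the state, without advancing time (a new reading comes with each control period).
- camera(name): name is "scene" or "side" or "wrist"; returns (picture, depth): 420x560x3 uint8, red, green, blue; 420x560 float32, m along the optical axis (not along the pixel's ray), 0 where there is no reading.
- get_calibration(name): a dict with "camera_matrix" (3x3 intrinsics, pixels), "eye" and "rotation" of the camera in the world; the wrist camera has in their place "T_tool_cam" (4x4, takes a point from camera to tool coordinates, whose origin is the TCP and whose axes are the flange's). Camera axes: x right, y down, z forward; pixel columns grow to the right and rows downward; lengths in m; the calibration is good to about 2 mm. The wrist camera is an equidistant fisheye: a pixel r from the principal point sees the ray r / f radians off the axis. A picture is of the moment at which its call begins: read the wrist's pose just before it. get_calibration takes no time and is no camera call.
- workorder.sign_off(): hands the job in, once; it reports no verdict.
The state is a dict: "t": time; "joint_pos": joint angles; "joint_velocities": joint speeds; "effort": joint torques, N m; "ee_pos": TCP position; "tool_rot": TCP orientation; "wrist_force": force on the tool from outside, world axes, zero at the start; "ft_torque": the same for the moment, N m; "finger_gap": opening from 0.0 (shut) to 1.0 (fully open).
Only numpy, scipy, OpenCV 4.12 (cv2) and the standard library are available. Lean on these libraries where they do the work, as an engineer would, in place of code of your own. Each camera call takes 0.05 s, during which the arm holds its last target.

TASK

The slide rack on the drip stand has dried. Lift it off the barbed hook without forcing it, set it down upright at the high end of the roller feed, let go there and let it roll by itself down to the stop. Do not drop it, and leave the other things on the bench where they stand.

Things in the scene. Friction and masses are not known exactly. Their poses are not given: they have to be found in the camera images.
- rack: Loose steel slide rack, 0.2 to 0.42 kg, origin under its centre, x its long axis, z up. Tray 90 (x) x 86 (y) x 38 mm with glass slides; centrally on it an eye (see rack_eye), on that a lifting tab (see rack_tab); 110 mm high in all. It hangs by the eye's roof on the level part of the hook, underside about 69 mm over the bench, its x along the stand's x (within 0.05 rad).
- rack_eye (a point): Centre of the eye, 49 mm above the rack's underside: a rectangular steel tunnel along the rack's x, 30 mm long, clear opening 24 mm wide (y) and 22 mm high (z 38 to 60 mm over the underside); walls and roof 4 mm. Its floor is the tray's top bridge, 90 mm long and 32 mm wide.
- rack_tab (a point): Middle of the lifting tab, 89 mm above the rack's underside: a grey plastic upright plate, 40 mm along x, 10 mm thick along y, from 25 mm below this point (the eye's roof) to 21 mm above it. Pinch it across its 10 mm from above.
- stand: Fixed steel drip stand: post of 16 mm diameter in a shallow white tray 240 x 140 x 12 mm. Origin on the bench at the post's axis, z up, x the way the hook points (roughly towards the robot). The post ends at the hook's height. The hook is a round bar of 8 mm diameter, level along x with its axis 125 mm over the bench, for 85 mm from the post's axis to the bend.
- hook_bend (a point): Bend of the hook, on the bar's axis. Here the bar turns up by 30 degrees (0.524 rad) and runs on straight for 42 mm to the tip. The rack's eye cannot pass this sloping end while level: it has to be raised off the bar, its outer end tilted up, and backed off along the slope until the rack's 90 mm long bridge is past the tip too.
- hook_tip (a point): Tip of the hook, on the bar's axis, 36 mm further along the stand's x and 21 mm higher than the bend. A spur (barb), 5 mm thick, points back and up from it: its top is 8.5 mm from the bar's axis, square to the slope, within the last 11 mm of the slope.
- feed: Fixed roller feed, grey legs, a low white block (36 mm high) beyond its stop. Origin on the bench 160 mm (level) downhill of its high end, z up; x is the level direction in which it runs downhill, roughly away from the robot. The roller tops are 75 mm above the bench at the high end and about 44 mm at the stop.
- bed: Sloping bed of the feed. Origin mid-width at the high end, level with the roller tops; x downhill along the bed (0.12 rad below level), z square to it. 11 free rollers, 16 mm diameter, at x = 10 to 250 mm. Guides' inner faces at y = -50, +50 mm, 14 mm above the roller tops. The rack, long axis along x, rests with its origin at z = 0. Set down with its centre at x of about 60 mm it rolls off slowly.
- stop (a point): Middle of the stop plate's inner face, level with the roller tops, 260 mm down the bed from its high end; the plate rises 22 mm above the rollers. When the rack has rolled home, within about 3 s of being let go, its end touches the plate and its origin is 45 mm uphill of this point.
- jar: Bystander: amber screw-top jar, 56 mm diameter, 75 mm high, origin under its centre. Leave it.
- tipbox: Bystander: grey pipette-tip box with a clear lid, 117 x 82 x 59 mm, origin under its centre. Leave it.
- tuberack: Bystander: white rack with two rows of capped tubes, 150 x 60 mm, 80 mm high, origin under its centre. Leave it.
Not all that is in view belongs to the job. What is shaped like the rack but green or orange is not meant.

How it is judged:
On the way, in this order (a step that is already met when the one before it is completed fails the run):
1. the rack is off the hook, held in the gripper (distance between rack_eye and hook_tip above 0.11 m and contact force between the fingers and rack above 0.5 N), for 0.1 s.
2. the rack stands on the rollers in the higher part of the bed (its centre less than 120 mm from the high end), let go (x of rack in the frame of bed between 0.02 and 0.12 m and y of rack in the frame of bed between -0.012 and 0.012 m and z of rack in the frame of bed between -0.006 and 0.008 m and angle between the z axis of rack and the z axis of bed, either way round below 0.08 rad and angle between rack's own z axis and vertical below 0.4 rad and contact force between the fingers and rack below 0.05 N), for 0.04 s.
At the end, for the whole second after the job is handed in: The rack stands upright on the rollers between the guides, its end within 6 mm of the stop plate, its underside within 8 mm of the roller tops, square to the bed within 0.12 rad and flat on it within 0.08 rad, at rest and let go (x of rack in the frame of bed between 0.209 and 0.22 m and y of rack in the frame of bed between -0.012 and 0.012 m and z of rack in the frame of bed between -0.006 and 0.008 m and angle between the z axis of rack and the z axis of bed, either way round below 0.08 rad and angle between rack's own z axis and vertical below 0.4 rad and angle between the x axis of rack and the x axis of bed, either way round below 0.12 rad and linear speed of rack below 0.01 m/s and contact force between the fingers and rack below 0.05 N); the robot touches nothing.
It fails at once if the rack is forced against the hook (more than 25 N) (contact force between rack and stand above 25 N).
It fails at once if the rack is dropped onto the feed: let go over it while more than 20 mm above the roller tops (x of rack in the frame of bed between 0 and 0.26 m and y of rack in the frame of bed between -0.05 and 0.05 m and z of rack in the frame of bed between 0.02 and 0.2 m and contact force between the fingers and rack below 0.02 N).
It fails at once if the rack is led down by the gripper: touched by the fingers on the rollers in the lower part of the bed (centre more than 150 mm from the high end) (x of rack in the frame of bed above 0 m and y of rack in the frame of bed between -0.05 and 0.05 m and x of rack in the frame of bed above 0.15 m and z of rack in the frame of bed below 0.01 m and contact force between the fingers and rack above 0.2 N).
It fails at once if the jar, the tip box or the tube rack is moved more than 20 mm (distance of any of jar, tipbox, tuberack from where it was at the start of the episode above 0.02 m).
It also fails if it takes over 64 s, if anything falls off the work surface, if the arm or the gripper's body presses on something with over 40 N, if the wrist force passes 120 N, or if a joint passes its speed limit or range.

## Working session

There is one attempt and no reset: what is moved stays moved. The work goes in short steps, Python scripts to look and compute and a tool call to move; the robot and the scene stay as the last step left them, time stands still between calls to the robot, and variables do not carry over. Pictures are saved under pics/ and viewed, and the job is handed in when it is done.

Besides the shell and the picture viewer there is one more tool, called after "Call:" by a JSON object that holds its "op" and its "data". move_arm: Moves the arm, as the interface text tells. Its arguments: {"type":"object","properties":{"motion":{"type":"array"},"grip_force":{"type":"number"}},"required":["motion"]}

```bash
ls; mkdir -p pics
python3 - <<'E'
from bench import env,camera,get_calibration
import cv2,numpy as np
print(env.state())
for n in ["scene","side","wrist"]:
    p,d=camera(n); cv2.imwrite(f"pics/{n}0.png",p[:,:,::-1]); np.savez(f"pics/{n}0.npz",p=p,d=d)
    c=get_calibration(n); print(n,{k:np.round(v,4).tolist() if not isinstance(v,str) else v for k,v in c.items()})
E
```

```text
pics
{'t': 0.0, 'joint_pos': array([-0.04150441,  0.41795236, -0.01029723,  1.61418036,  0.00466038,
        1.1107288 , -0.05300074]), 'joint_velocities': array([-0.00053486,  0.00165557,  0.00036423,  0.00026111, -0.00141398,
        0.0013388 ,  0.00037945]), 'effort': array([ 3.52895018e-03, -8.51262331e+01,  6.40313700e-01, -4.25991547e+01,
       -4.87577857e-02,  1.87510403e-02,  1.73272206e-04]), 'ee_pos': array([ 6.24607885e-01, -2.61621322e-06,  2.04836206e-01]), 'tool_rot': array([-4.18520169e-04,  7.07110514e-01,  7.07102774e-01, -4.60724875e-04]), 'wrist_force': array([ 0.63541043, -0.42381583, -0.227083  ]), 'ft_torque': array([ 0.01732024,  0.04221291, -0.03491928]), 'finger_gap': 0.9982206194763913}
scene {'camera_matrix': [[478.7617, 0.0, 281.151], [0.0, 478.7617, 208.7415], [0.0, 0.0, 1.0]], 'eye': [1.3633, -0.7035, 1.057], 'rotation': [-0.3659, 0.8434, 0.3635, -0.1506]}
side {'camera_matrix': [[392.3825, 0.0, 283.8597], [0.0, 392.3825, 213.9784], [0.0, 0.0, 1.0]], 'eye': [0.5454, -0.9404, 1.049], 'rotation': [-0.3878, 0.9204, -0.0489, 0.0095]}
wrist {'camera_matrix': [[325.1923, 0.0, 272.2645], [0.0, 325.1923, 206.5474], [0.0, 0.0, 1.0]], 'T_tool_cam': [[-0.0004, -0.9616, -0.2744, 0.0798], [1.0, -0.0007, 0.0009, -0.0002], [-0.0011, -0.2744, 0.9616, -0.1788], [0.0, 0.0, 0.0, 1.0]]}
```

View pics/scene0.png

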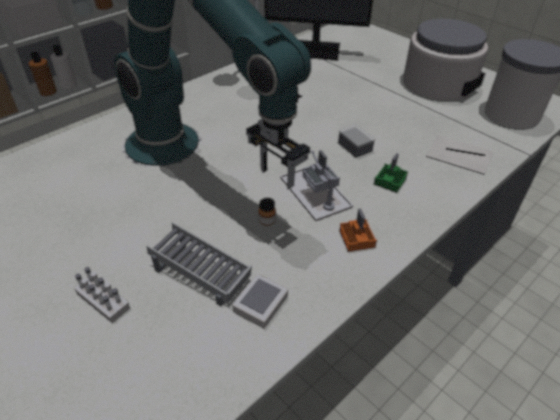

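View pics/side0.png

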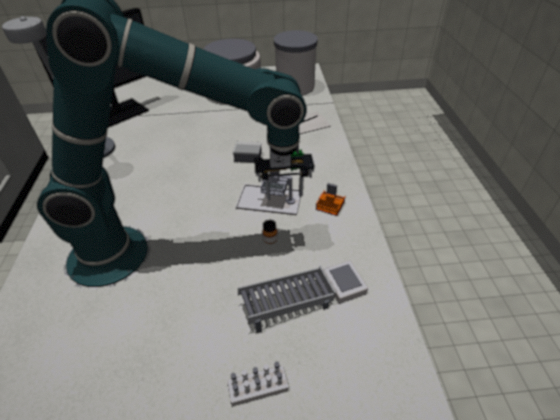

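View pics/wrist0.png

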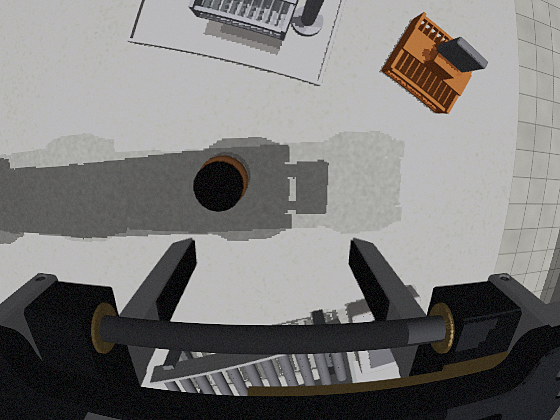

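```bash
cat > h.py <<'E'
import numpy as np,cv2
from scipy.spatial.transform import Rotation as R
from bench import env,camera,get_calibration
def rot(q): return R.from_quat([q[1],q[2],q[3],q[0]])
def shot(n,tag):
    s=env.state(); p,d=camera(n); cv2.imwrite(f"pics/{tag}.png",p[:,:,::-1])
    np.savez(f"pics/{tag}.npz",p=p,d=d,pos=s['ee_pos'],q=s['tool_rot'],n=n); return p,d
def rays(n,u,v,pos=None,q=None):
    c=get_calibration(n);K=np.array(c['camera_matrix'])
    x=(np.asarray(u,float)-K[0,2])/K[0,0]; y=(np.asarray(v,float)-K[1,2])/K[1,1]
    if n=='wrist':
        r=np.hypot(x,y); s=np.where(r>1e-9,np.sin(r)/np.maximum(r,1e-9),1)
        dc=np.stack([x*s,y*s,np.cos(r)],-1)
        T=np.array(c['T_tool_cam']);Q=rot(q).as_matrix()
        return Q@T[:3,3]+pos, dc@(Q@T[:3,:3]).T, dc[...,2]
    dc=np.stack([x,y,np.ones_like(x)],-1)
    return np.array(c['eye']), dc@rot(c['rotation']).as_matrix().T, dc[...,2]
def cloud(tag):
    f=np.load(f"pics/{tag}.npz");n=str(f['n']);d=f['d']
    v,u=np.mgrid[:d.shape[0],:d.shape[1]]
    e,D,z=rays(n,u,v,f['pos'],f['q'])
    P=e+D*(d/np.where(z>0.05,z,np.nan))[...,None]; P[d<=0]=np.nan
    return f['p'],P
def onplane(n,u,v,h,pos=None,q=None):
    e,D,_=rays(n,u,v,pos,q); return e+D*((h-e[2])/D[...,2])[...,None]
E
python3 - <<'E'
from h import *
s=env.state()
for n in ["scene","side","wrist"]:
    f=np.load(f"pics/{n}0.npz"); np.savez(f"pics/{n}0.npz",p=f['p'],d=f['d'],pos=s['ee_pos'],q=s['tool_rot'],n=n)
p,P=cloud("wrist0")
for uv in [(220,185),(130,40),(320,83),(310,10),(240,35),(465,50),(400,160)]: print("w",uv,P[uv[1],uv[0]].round(3))
p,P=cloud("scene0")
for uv in [(267,203),(318,180),(321,158),(345,212),(318,217),(283,180),(175,227),(147,250),(250,268),(225,298),(265,290)]: print("s",uv,P[uv[1],uv[0]].round(3))
p,P=cloud("side0")
for uv in [(268,224),(240,208),(297,212),(278,190),(240,290),(322,270),(335,300),(250,325)]: print("d",uv,P[uv[1],uv[0]].round(3))
E
```

```text
w (220, 185) [0.574 0.014 0.075]
w (130, 40) [0.453 0.182 0.011]
w (320, 83) [0.679 0.119 0.012]
w (310, 10) [0.661 0.187 0.071]
w (240, 35) [0.588 0.177 0.005]
w (465, 50) [0.806 0.154 0.109]
w (400, 160) [ 0.785  0.031 -0.001]
s (267, 203) [0.573 0.008 0.076]
s (318, 180) [0.625 0.176 0.102]
s (321, 158) [0.604 0.206 0.16 ]
s (345, 212) [0.714 0.216 0.001]
s (318, 217) [0.678 0.127 0.012]
s (283, 180) [ 0.464  0.182 -0.   ]
s (175, 227) [ 0.47  -0.253  0.076]
s (147, 250) [ 0.485 -0.357  0.071]
s (250, 268) [ 0.719 -0.187  0.06 ]
s (225, 298) [ 0.736 -0.288  0.037]
s (265, 290) [ 0.789 -0.197  0.041]
d (268, 224) [0.563 0.011 0.074]
d (240, 208) [0.463 0.174 0.008]
d (297, 212) [ 0.68   0.135 -0.001]
d (278, 190) [0.612 0.159 0.098]
d (240, 290) [ 0.462 -0.254  0.077]
d (322, 270) [ 0.717 -0.202  0.067]
d (335, 300) [ 0.749 -0.272  0.002]
d (250, 325) [ 0.482 -0.327 -0.002]
```

Call:
{"op": "move_arm", "data": {"motion": [[[0, 0.3, 1], [0, 0, 1.4], 1], [[-0.2, 1, 2], [0, 0, 2.8], 1], [[-0.4, 2, 3], [0, 0, 4.2], 1], [[-0.6, 3, 4], [0, 0, 5.6], 1], [[-0.8, 4, 4], [0, 0, 7], 1], [[-0.8, 4.8, 4], [0, 0, 8.4], 1], [[-0.8, 5.5, 4], [0, 0, 9.8], 1], [[-0.8, 6, 4], [0, 0, 11], 1]]}}

```text
t: 0.95
ee_pos: [0.6006, 0.1816, 0.3252]
tool_rot: [-0.0, 0.204, 0.979, 0.0]
wrist_force: [0.1, -1.0, -0.1]
finger_gap: 1.001
```

Call:
{"op": "move_arm", "data": {"motion": [[[0, 0.1, 0], [0, 0, 1.4], 1], [[0, 0.2, 0], [0, 0, 2.8], 1], [[0, 0.2, 0], [0, 0, 4], 1], [[0, 0.2, 0], [0, 0, 4], 1], [[0, 0.2, 0], [0, 0, 4], 1], [[0, 0.2, 0], [0, 0, 4], 1], [[0, 0.2, 0], [0, 0, 4], 1], [[0, 0.2, 0], [0, 0, 4], 1]]}}

```text
t: 1.75
ee_pos: [0.601, 0.186, 0.3254]
tool_rot: [0.0, 0.001, 1.0, -0.0]
wrist_force: [-0.6, -0.1, -0.3]
finger_gap: 1.001
```

Run:
```python
from h import *
shot("wrist","w1")
s=env.state();print(s['t'],s['ee_pos'],s['tool_rot'],s['joint_pos'].round(2))
```

```text
1.8 [0.6009642  0.18604321 0.32543137] [ 3.78293579e-05  3.74311833e-04  9.99999927e-01 -5.89434982e-05] [-0.1   0.36 -0.34  1.44  0.12  1.36  1.13]
```

View pics/w1.png

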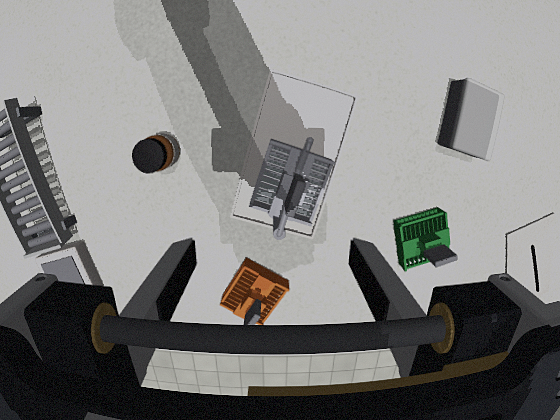

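Run:
```python
from h import *
p,P=cloud("w1")
v,u=np.mgrid[:420,:560]
reg=(v<250)&(u>210)&(u<375)&(v>50)
def rect(m,name):
    Q=P[m&reg]; r=cv2.minAreaRect((Q[:,:2]*1000).astype(np.float32)); print(name,m[reg].sum(),np.round(r[0],1),np.round(r[1],1),round(r[2],1), Q[:,2].min().round(4),np.median(Q[:,2]).round(4),Q[:,2].max().round(4))
with np.errstate(invalid='ignore'):
    z=P[...,2]
    m=(z>0.007)&(z<0.017); 
    mm=(m&reg).astype(np.uint8); mm=cv2.morphologyEx(mm,cv2.MORPH_OPEN,np.ones((3,3)));rect(mm>0,"tray")
    rect((z>0.15),"tab all"); rect(z>0.172,"tab top")
    rect((z>0.07)&(z<.112)&(u>240)&(u<340)&(v>128)&(v<215),"racktray")
    m=(z>0.115)&reg&(v<180)
    Q=P[m]; print("tip pts",len(Q)); 
    i=np.argsort(Q[:,0])
    for k in i[::max(1,len(i)//25)]: print(Q[k].round(4))
    m=(z>0.11)&(z<.13)&reg&(v>205); Q=P[m]; print("post top",len(Q)); rect((z>0.11)&(z<.13)&reg&(v>205),"post")
cv2.imwrite("pics/w1c.png",cv2.resize(p[50:250,200:380,::-1],None,fx=4,fy=4,interpolation=2)[:600])
cv2.imwrite("pics/w1c.png",cv2.resize(p[115:245,220:365,::-1],None,fx=4.5,fy=4.5,interpolation=2))
```

```text
tray 1133 [582.6 217.3] [141.1 241.1] 74.3 0.007 0.0114 0.0144
tab all 743 [590.  227.5] [33.1 82.3] 70.2 0.1501 0.1787 0.3436
tab top 619 [600.6 215.8] [26.  54.1] 42.5 0.1722 0.1791 0.3436
racktray 3365 [606.7 210.1] [86.4 90. ] 71.7 0.07 0.0956 0.112
tip pts 394
[0.5438 0.226  0.1484]
[0.546  0.2238 0.1486]
[0.5483 0.2228 0.1477]
[0.5506 0.223  0.1465]
[0.5529 0.2288 0.1447]
[0.5552 0.2277 0.1444]
[0.5571 0.2218 0.1482]
[0.56   0.2258 0.1419]
[0.5635 0.2226 0.1408]
[0.5662 0.2218 0.1381]
[0.5686 0.2231 0.1369]
[0.571  0.2197 0.1365]
[0.5737 0.22   0.1336]
[0.5762 0.2167 0.1328]
[0.5788 0.2169 0.1308]
[0.5813 0.2181 0.1303]
[0.584  0.216  0.1281]
[0.5864 0.2121 0.1654]
[0.5868 0.2142 0.1519]
[0.5874 0.2147 0.1295]
[0.5877 0.217  0.1584]
[0.5883 0.2189 0.1611]
[0.5892 0.2017 0.1328]
[0.5904 0.2041 0.1326]
[0.5917 0.1994 0.1322]
[0.5932 0.1975 0.1178]
[0.5963 0.2277 0.1203]
post top 255
post 255 [650.  195.5] [15.4 43. ] 84.0 0.1102 0.1274 0.1298
```

View pics/w1c.png

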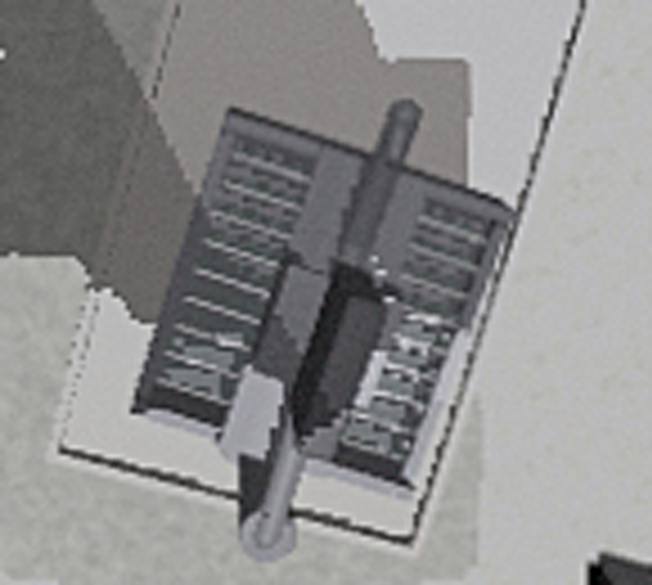

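Run:
```python
from h import *
p,P=cloud("w1"); z=P[...,2]; v,u=np.mgrid[:420,:560]
reg=(v<250)&(u>210)&(u<375)&(v>50)
np.seterr(all='ignore')
def rect(m,n):
    Q=P[m]; 
    Q=Q[(abs(Q[:,:2]-np.median(Q[:,:2],0))<.06).all(1)]
    r=cv2.minAreaRect((Q[:,:2]*1000).astype(np.float32)); print(n,len(Q),np.round(r[0],1),np.round(r[1],1),round(r[2],1))
    return Q
Q=rect(reg&(z>.174)&(z<.184)&(u>270)&(u<315)&(v>160),"tab top"); print(np.median(Q[:,2]))
for lo in(.097,.1,.103):
  Q=rect(reg&(z>lo)&(z<.111)&(u>245)&(u<340)&(v>128)&(v<225)&(P[...,0]<.645),"rack top"); print(np.percentile(Q[:,2],[5,50,95]))
# bar top: post side and slope
m=reg&(z>.118)&(z<.15)&(((v<178)&(P[...,0]<.585)&(abs(P[...,1]-.222)<.012))|((v>208)&(P[...,0]>.624)&(P[...,0]<.65)))
Q=P[m]; l=cv2.fitLine((Q[:,:2]*1000).astype(np.float32),cv2.DIST_HUBER,0,.01,.01).ravel(); print("bar",len(Q),l,np.degrees(np.arctan(l[1]/l[0])))
# post
m=reg&(v>225)&(z>.115)&(z<.13); Q=P[m]; print("post",Q[:,0].max(),Q[:,1].min(),Q[:,1].max(), len(Q))
```

```text
tab top 366 [606.2 209.9] [10.3 39.9] 71.9
0.17840749434168354
rack top 1408 [606.7 209.8] [85.9 90. ] 71.6
[0.09730318 0.10382942 0.10755536]
rack top 989 [606.8 209.7] [85.6 90. ] 71.4
[0.10048981 0.10603205 0.10769962]
rack top 758 [606.1 210.8] [85.5 88.8] 72.5
[0.10355693 0.1064233  0.10787368]
bar 311 [ 9.6108747e-01 -2.7624422e-01  5.8249957e+02  2.1617719e+02] -16.036175
post 0.6712193911131124 0.18659165940683325 0.20157234825841785 153
```

```bash
cat > plan.py <<'E'
import numpy as np
from heapq import *
a=np.pi/6; c,s=np.cos(a),np.sin(a)
sl=lambda t,n: np.array([85+t*c-n*s,125+t*s+n*c])
def seg(p,q,r,n=25): 
    w=np.linspace(0,1,n)[:,None]; return np.c_[p*(1-w)+q*w,np.full(n,r)]
A=np.array
obs=np.vstack([seg(A([0,125.]),A([85,125.]),4,30),seg(A([85,125.]),sl(42,0),4),seg(sl(42,0),sl(33.5,6),2.5,8),seg(sl(42,0),sl(41,6),2.5,8),seg(A([0,20.]),A([0,121.]),8,30),seg(A([0,12.]),A([200,12.]),0,30)])
rects=[(-45,45,-49,-11),(-15,15,11,15),(-20,20,15,61)]
def clr(e,th):
    C,S=np.cos(th),np.sin(th); d=obs[:,:2]-e; x=d[:,0]*C+d[:,1]*S; y=-d[:,0]*S+d[:,1]*C
    m=1e9
    for x0,x1,y0,y1 in rects:
        dx=np.maximum(np.maximum(x0-x,x-x1),0);dy=np.maximum(np.maximum(y0-y,y-y1),0)
        h=np.hypot(dx,dy)-obs[:,2]
        m=min(m,h.min())
    return m
E
python3 - <<'E'
from plan import *
print("start",clr(A([59.3,118]),0))
for ss in range(56,170,4):
    best=max((clr(A([ss,z]),np.radians(t)),z,t) for z in np.arange(110,190,1.) for t in range(0,41,2))
    print(ss,best, [ (t,max((round(clr(A([ss,z]),np.radians(t)),1),z) for z in np.arange(110,190,1.))) for t in (0,10,20,26,30)])
E
```

```text
start 0.0
56 (np.float64(4.441155585384774), np.float64(124.0), 6) [(0, (np.float64(3.0), np.float64(129.0))), (10, (np.float64(2.9), np.float64(124.0))), (20, (np.float64(-1.0), np.float64(123.0))), (26, (np.float64(-3.3), np.float64(189.0))), (30, (np.float64(-4.0), np.float64(189.0)))]
60 (np.float64(6.999999999999986), np.float64(125.0), 0) [(0, (np.float64(7.0), np.float64(125.0))), (10, (np.float64(3.3), np.float64(124.0))), (20, (np.float64(-0.6), np.float64(124.0))), (26, (np.float64(-2.5), np.float64(123.0))), (30, (np.float64(-3.8), np.float64(123.0)))]
64 (np.float64(6.999999999999986), np.float64(125.0), 0) [(0, (np.float64(7.0), np.float64(125.0))), (10, (np.float64(3.4), np.float64(125.0))), (20, (np.float64(0.3), np.float64(124.0))), (26, (np.float64(-1.4), np.float64(124.0))), (30, (np.float64(-2.6), np.float64(124.0)))]
68 (np.float64(6.529689247693023), np.float64(125.0), 0) [(0, (np.float64(6.5), np.float64(125.0))), (10, (np.float64(4.0), np.float64(125.0))), (20, (np.float64(1.2), np.float64(125.0))), (26, (np.float64(-0.7), np.float64(125.0))), (30, (np.float64(
[... 6348 characters left out ...]
 (np.float64(14.5), np.float64(150.0))), (26, (np.float64(15.4), np.float64(155.0))), (30, (np.float64(15.9), np.float64(158.0)))]
164 (np.float64(20.264076358527245), np.float64(164.0), 40) [(0, (np.float64(18.6), np.float64(129.0))), (10, (np.float64(17.0), np.float64(140.0))), (20, (np.float64(17.3), np.float64(149.0))), (26, (np.float64(18.1), np.float64(154.0))), (30, (np.float64(18.6), np.float64(157.0)))]
168 (np.float64(23.278578006007116), np.float64(164.0), 40) [(0, (np.float64(22.6), np.float64(127.0))), (10, (np.float64(20.5), np.float64(138.0))), (20, (np.float64(20.5), np.float64(148.0))), (26, (np.float64(21.0), np.float64(153.0))), (30, (np.float64(21.4), np.float64(156.0)))]
```

Call:
{"op": "move_arm", "data": {"motion": [[[0.1, 0.4, -0.5], [0, 0, -1.2], 1], [[0.17, 0.8, -1.2], [0, 0, -2.4], 1], [[0.17, 0.8, -2.2], [0, 0, -3], 1], [[0.17, 0.8, -3.2], [0, 0, -3], 1], [[0.17, 0.8, -4], [0, 0, -3], 1], [[0.17, 0.8, -4], [0, 0, -3], 1], [[0.17, 0.8, -4], [0, 0, -3], 1], [[0.17, 0.8, -4], [0, 0, -3], 1]]}}

```text
t: 2.6
ee_pos: [0.6068, 0.2103, 0.2071]
tool_rot: [0.001, 0.157, 0.988, 0.0]
wrist_force: [-0.1, 0.3, 0.3]
finger_gap: 0.997
```

Run:
```python
from h import *
shot("wrist","w2")
s=env.state();print(s['t'],s['ee_pos'],rot(s['tool_rot']).as_matrix().round(3),s['joint_pos'].round(2))
p,P=cloud("w2");z=P[...,2];v,u=np.mgrid[:420,:560];np.seterr(all='ignore')
m=(z>.174)&(z<.184)&(np.hypot(P[...,0]-.606,P[...,1]-.21)<.035)
Q=P[m];r=cv2.minAreaRect((Q[:,:2]*1000).astype(np.float32));print(len(Q),r,np.median(Q[:,2]))
```

```text
2.65 [0.60676307 0.21025385 0.20707601] [[-0.951  0.309  0.002]
 [ 0.309  0.951  0.001]
 [-0.002  0.001 -1.   ]] [-0.17  0.46 -0.29  1.56  0.14  1.14  0.77]
785 ((605.9435424804688, 210.16868591308594), (9.551921844482422, 39.71365737915039), 71.57575988769531) 0.17836834353701195
```

View pics/w2.png

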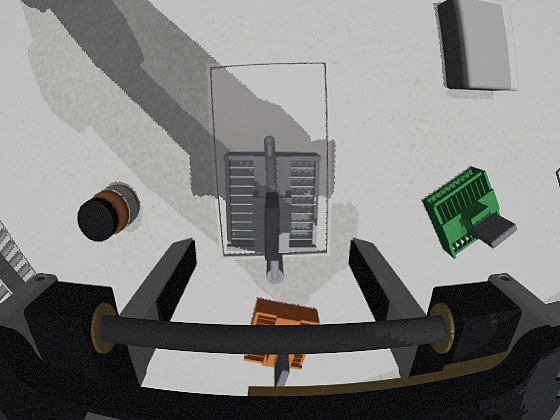

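Call:
{"op": "move_arm", "data": {"motion": [[[0, 0, -0.6], [0, 0, 0], 1], [[0, 0, -1.2], [0, 0, 0], 1], [[0, 0, -1.8], [0, 0, 0], 0.6], [[-0.02, 0, -2.13], [0, 0, 0], 0.2], [[-0.02, 0, -2.13], [0, 0, 0], -0.2], [[-0.02, 0, -2.13], [0, 0, 0], -0.5], [[-0.02, 0, -2.13], [0, 0, 0], -0.6], [[-0.02, 0, -2.13], [0, 0, 0], -0.6]], "grip_force": 15}}

```text
t: 3.45
ee_pos: [0.6059, 0.2101, 0.1424]
tool_rot: [0.001, 0.156, 0.988, 0.0]
wrist_force: [0.5, 0.6, -0.3]
finger_gap: 0.519
```

Call:
{"op": "move_arm", "data": {"motion": [[[0, 0, 0], [0, 0, 0], -0.8], [[0, 0, 0], [0, 0, 0], -1], [[0, 0, 0], [0, 0, 0], -1], [[0, 0, 0], [0, 0, 0], -1], [[0, 0, 0], [0, 0, 0], -1], [[0, 0, 0], [0, 0, 0], -1], [[0, 0, 0], [0, 0, 0], -1], [[0, 0, 0], [0, 0, 0], -1]], "grip_force": 50}}

```text
t: 4.25
ee_pos: [0.6055, 0.21, 0.1415]
tool_rot: [0.0, 0.156, 0.988, -0.0]
wrist_force: [-0.6, -0.5, 0.4]
finger_gap: 0.105
```

Run:
```python
from h import *
shot("wrist","w3");p,_=shot("side","d3")
cv2.imwrite("pics/d3c.png",cv2.resize(p[130:230,220:360,::-1],None,fx=5,fy=5,interpolation=2))
s=env.state();print(s['t'],s['ee_pos'],s['wrist_force'],s['finger_gap'],s['joint_pos'].round(2))
```

```text
4.35 [0.60548249 0.2100067  0.14152784] [-0.78542292 -0.93835464  0.5592294 ] 0.10453623626541785 [-0.18  0.52 -0.28  1.62  0.16  1.02  0.75]
```

View pics/w3.png

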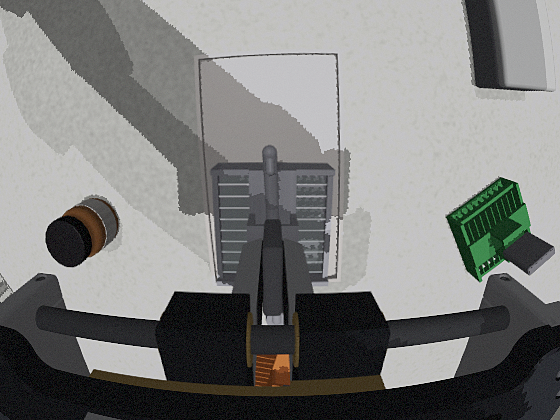

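View pics/d3c.png

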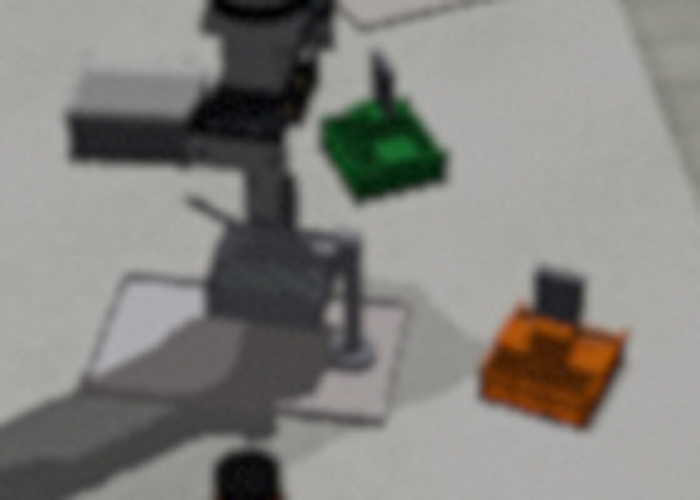

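Run:
```python
from plan import *
pts=[(59.5,125,0),(64,125,0),(68,125,2),(73,125.5,5.5),(77,126,8.5),(80,126.5,11.5),(84,127,15),(88,128.5,19),(92,130.5,24),(96,133,29),(100,135.5,30),(106,139.2,30),(115,144.6,30),(124,150,30),(133,155.5,30),(143,161.5,31),(155,168,30),(165,172,30),(180,181,30)]
T=lambda e:(e[0]-24*np.sin(np.radians(e[2])),e[1]+24*np.cos(np.radians(e[2])))
t0=T(pts[0])
for e,f in zip(pts,pts[1:]+pts[-1:]):
    t=T(e); ds=(t[0]-t0[0])/30; dz=(t[1]-t0[1])/30; k=e[2]/6
    mid=min(clr(A([e[0]*(1-w)+f[0]*w,e[1]*(1-w)+f[1]*w]),np.radians(e[2]*(1-w)+f[2]*w)) for w in np.linspace(0,1,6))
    print(e,"clr %.1f"%mid,"shift %.2f %.2f %.2f turn %.2f %.2f"%(-.961*ds,.276*ds,dz,k*.276,k*.961))
```

```text
(59.5, 125, 0) clr 6.5 shift -0.00 0.00 0.00 turn 0.00 0.00
(64, 125, 0) clr 6.4 shift -0.14 0.04 0.00 turn 0.00 0.00
(68, 125, 2) clr 5.4 shift -0.25 0.07 -0.00 turn 0.09 0.32
(73, 125.5, 5.5) clr 4.8 shift -0.36 0.10 0.01 turn 0.25 0.88
(77, 126, 8.5) clr 4.5 shift -0.45 0.13 0.02 turn 0.39 1.36
(80, 126.5, 11.5) clr 4.5 shift -0.50 0.14 0.03 turn 0.53 1.84
(84, 127, 15) clr 4.6 shift -0.59 0.17 0.04 turn 0.69 2.40
(88, 128.5, 19) clr 4.6 shift -0.66 0.19 0.07 turn 0.87 3.04
(92, 130.5, 24) clr 4.8 shift -0.73 0.21 0.11 turn 1.10 3.84
(96, 133, 29) clr 4.1 shift -0.80 0.23 0.17 turn 1.33 4.64
(100, 135.5, 30) clr 4.1 shift -0.91 0.26 0.24 turn 1.38 4.80
(106, 139.2, 30) clr 4.3 shift -1.11 0.32 0.37 turn 1.38 4.80
(115, 144.6, 30) clr 4.5 shift -1.39 0.40 0.55 turn 1.38 4.80
(124, 150, 30) clr 4.6 shift -1.68 0.48 0.73 turn 1.38 4.80
(133, 155.5, 30) clr 4.6 shift -1.97 0.57 0.91 turn 1.38 4.80
(143, 161.5, 31) clr 4.8 shift -2.28 0.65 1.10 turn 1.43 4.97
(155, 168, 30) clr 4.8 shift -2.67 0.77 1.33 turn 1.38 4.80
(165, 172, 30) clr 7.8 shift -3.00 0.86 1.46 turn 1.38 4.80
(180, 181, 30) clr 21.3 shift -3.48 1.00 1.76 turn 1.38 4.80
```

Call:
{"op": "move_arm", "data": {"motion": [[[0, 0, 0.08], [0, 0, 0], -1], [[0, 0, 0.16], [0, 0, 0], -1], [[0, 0, 0.25], [0, 0, 0], -1], [[0, 0, 0.25], [0, 0, 0], -1], [[0, 0, 0.25], [0, 0, 0], -1], [[0, 0, 0.25], [0, 0, 0], -1], [[0, 0, 0.25], [0, 0, 0], -1], [[0, 0, 0.25], [0, 0, 0], -1]]}}

```text
t: 5.15
ee_pos: [0.6055, 0.21, 0.149]
tool_rot: [-0.0, 0.156, 0.988, -0.0]
wrist_force: [0.4, 0.1, -3.5]
finger_gap: 0.101
```

Run:
```python
from h import *
shot("wrist","w4")
s=env.state();print(s['t'],s['ee_pos'],s['wrist_force'],s['ft_torque'],s['finger_gap'])
p,P=cloud("w4");z=P[...,2];np.seterr(all='ignore');v,u=np.mgrid[:420,:560]
m=(z>.08)&(z<.125)&(u>205)&(u<340)&(v>155)&(v<285)
Q=P[m];r=cv2.minAreaRect((Q[:,:2]*1000).astype(np.float32));print(r,np.percentile(Q[:,2],[50,90,95]))
m=(z>.108)&(z<.125)&(u>205)&(u<340)&(v>155)&(v<285)
Q=P[m];A=np.c_[Q[:,:2]-[.606,.21],np.ones(len(Q))];print("plane",len(Q),np.linalg.lstsq(A,Q[:,2],rcond=None)[0])
```

```text
5.2 [0.60543772 0.2099868  0.14894935] [-0.30138802 -0.42806828 -3.33674527] [ 0.14087656 -0.03217261  0.07289775] 0.10302213144502391
((605.3778686523438, 209.66262817382812), (86.44380187988281, 89.5160903930664), 71.90868377685547) [0.10375394 0.11398493 0.11444903]
plane 2451 [-0.00354109  0.0059569   0.11285096]
```

View pics/w4.png

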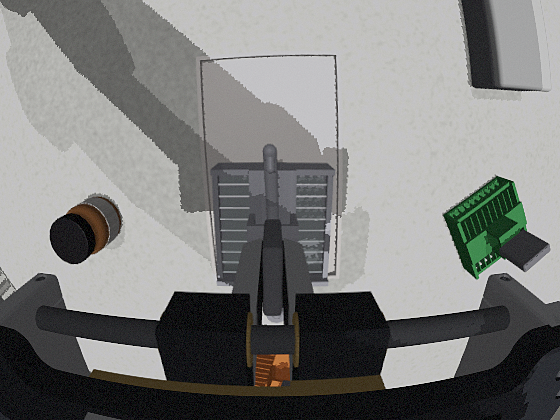

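Call:
{"op": "move_arm", "data": {"motion": [[[-0.14, 0.04, 0], [0, 0, 0], -1], [[-0.25, 0.07, 0], [0.09, 0.32, 0], -1], [[-0.3, 0.085, 0], [0.17, 0.6, 0], -1], [[-0.36, 0.1, 0.01], [0.25, 0.88, 0], -1], [[-0.45, 0.13, 0.02], [0.39, 1.36, 0], -1], [[-0.5, 0.14, 0.03], [0.53, 1.84, 0], -1], [[-0.5, 0.14, 0.03], [0.53, 1.84, 0], -1], [[-0.5, 0.14, 0.03], [0.53, 1.84, 0], -1]]}}

```text
t: 6.0
ee_pos: [0.5906, 0.2141, 0.1495]
tool_rot: [-0.099, 0.156, 0.983, 0.012]
wrist_force: [-0.2, 0.5, -3.0]
finger_gap: 0.104
```

```bash
cat > chk.py <<'E'
from h import *
import sys
tag=sys.argv[1]; shot("wrist",tag); s=env.state(); M=rot(s['tool_rot']).as_matrix()
d=np.array([-.961,.276,0]);z=-M[:,2]
e=s['ee_pos']-24e-3*z; o=e-[.6632,.1935,0]
print(s['t'],s['ee_pos'].round(4),"F",s['wrist_force'].round(1),"gap",round(s['finger_gap'],3),"q",s['joint_pos'].round(2))
th=np.degrees(np.arctan2(-z@d,z[2]))
print("tool eye s %.1f lat %.1f z %.1f th %.1f"%(1e3*o@d,1e3*(o[0]*.276+o[1]*.961),1e3*e[2],th))
# eye from the rack's bridge plane seen by camera, in tool frame
p,P=cloud(tag); Q=(P-s['ee_pos'])@M; np.seterr(all='ignore')
m=(abs(Q[...,2]-.035)<.008)&(abs(Q[...,1])<.05)&(Q[...,0]>0.0)&(Q[...,0]<.06)
q=Q[m]; A=np.c_[q[:,:2],np.ones(len(q))]; c=np.linalg.lstsq(A,q[:,2],rcond=None)[0]
print("bridge plane in tool: n",len(q),"pitch deg %.1f roll %.1f depth mm %.1f (want 0,0,35)"%(*np.degrees(c[:2]),c[2]*1e3), "outer edge x %.1f"%(1e3*np.percentile(q[:,0],99)))
E
python3 chk.py w5
```

```text
6.05 [0.5904 0.2143 0.1498] F [-0.  -0.4 -3.4] gap 0.106 q [-0.12  0.6  -0.31  1.5   0.05  1.22  0.84]
tool eye s 80.4 lat -0.1 z 126.3 th 11.4
bridge plane in tool: n 2717 pitch deg 1.4 roll -0.2 depth mm 36.2 (want 0,0,35) outer edge x 44.0
```

View pics/w5.png

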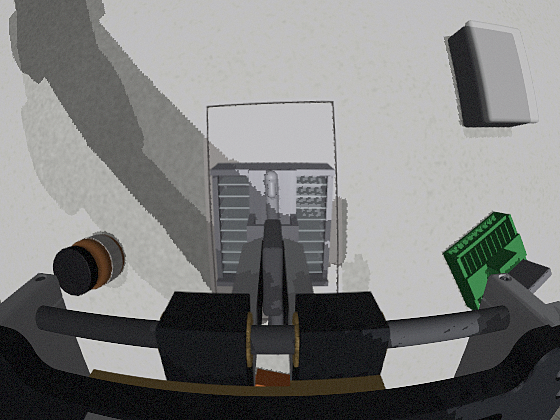

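Call:
{"op": "move_arm", "data": {"motion": [[[-0.09, 0.03, 0.01], [0.16, 0.56, 0], -1], [[-0.13, 0.04, 0.025], [0.25, 0.9, 0], -1], [[-0.16, 0.05, 0.04], [0.34, 1.2, 0], -1], [[-0.2, 0.06, 0.06], [0.46, 1.6, 0], -1], [[-0.23, 0.07, 0.08], [0.57, 2, 0], -1], [[-0.27, 0.08, 0.11], [0.69, 2.4, 0], -1], [[-0.3, 0.09, 0.14], [0.8, 2.8, 0], -1], [[-0.3, 0.09, 0.14], [0.8, 2.8, 0], -1]], "grip_force": 60}}

```text
t: 6.85
ee_pos: [0.5816, 0.2166, 0.1534]
tool_rot: [-0.248, 0.152, 0.956, 0.03]
wrist_force: [-0.1, -0.7, -2.8]
finger_gap: 0.105
```

```bash
python3 chk.py w6
```

```text
6.9 [0.5816 0.2169 0.1537] F [-0.7 -1.  -2.9] gap 0.106 q [-0.07  0.76 -0.34  1.3  -0.06  1.52  0.9 ]
tool eye s 96.5 lat -0.0 z 132.7 th 28.9
bridge plane in tool: n 3033 pitch deg 1.3 roll 0.3 depth mm 36.1 (want 0,0,35) outer edge x 43.8
```

View pics/w6.png

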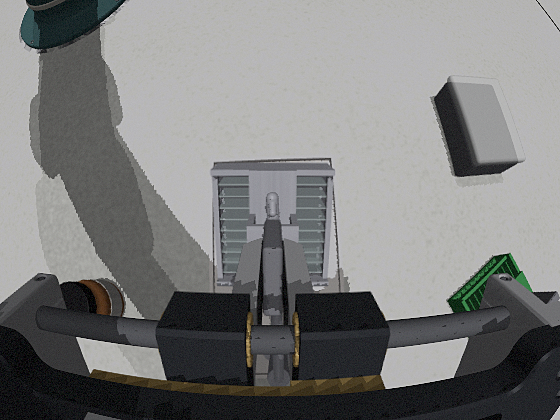

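Call:
{"op": "move_arm", "data": {"motion": [[[-0.11, 0.03, 0.07], [0.05, 0.16, 0], -1], [[-0.21, 0.06, 0.135], [0.05, 0.16, 0], -1], [[-0.31, 0.09, 0.2], [0.05, 0.16, 0], -1], [[-0.45, 0.13, 0.29], [0.05, 0.16, 0], -1], [[-0.59, 0.17, 0.38], [0.05, 0.16, 0], -1], [[-0.73, 0.21, 0.47], [0.05, 0.16, 0], -1], [[-0.88, 0.25, 0.56], [0.05, 0.16, 0], -1], [[-0.88, 0.25, 0.56], [0.05, 0.16, 0], -1]]}}

```text
t: 7.7
ee_pos: [0.5547, 0.2248, 0.1716]
tool_rot: [-0.256, 0.151, 0.954, 0.032]
wrist_force: [-0.1, 0.1, -3.7]
finger_gap: 0.103
```

```bash
python3 chk.py w7
```

```text
7.75 [0.5549 0.2245 0.1713] F [ 0.3  0.3 -2.7] gap 0.101 q [-0.07  0.72 -0.35  1.35 -0.09  1.53  0.89]
tool eye s 124.6 lat -0.1 z 150.5 th 29.9
bridge plane in tool: n 3397 pitch deg 1.2 roll -0.0 depth mm 35.9 (want 0,0,35) outer edge x 44.5
```

View pics/w7.png

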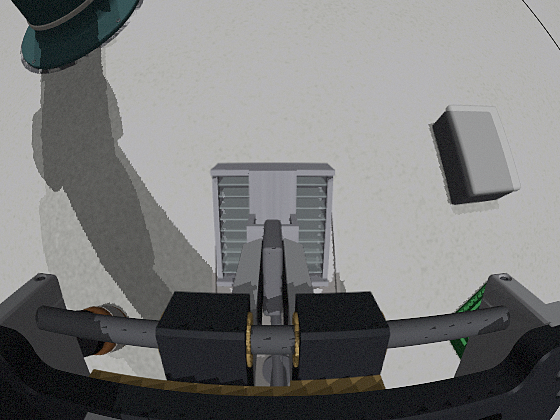

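Call:
{"op": "move_arm", "data": {"motion": [[[-0.15, 0.045, 0.09], [0, 0, 0], -1], [[-0.29, 0.09, 0.18], [0, 0, 0], -1], [[-0.6, 0.17, 0.37], [0, 0, 0], -1], [[-0.99, 0.29, 0.6], [0, 0, 0], -1], [[-1.32, 0.38, 0.8], [0, 0, 0], -1], [[-1.8, 0.52, 1.08], [0, 0, 0], -1], [[-2.2, 0.64, 1.33], [0, 0, 0], -1], [[-2.5, 0.72, 1.6], [0, 0, 0], -1]]}}

```text
t: 8.55
ee_pos: [0.4788, 0.2465, 0.2198]
tool_rot: [-0.256, 0.151, 0.954, 0.032]
wrist_force: [1.3, 0.0, -2.7]
finger_gap: 0.104
```

```bash
python3 chk.py w8
python3 - <<'E'
from h import *
shot("side","d8")
E
```

```text
8.6 [0.4783 0.2472 0.2212] F [ 1.1  1.5 -2. ] gap 0.104 q [-0.08  0.55 -0.39  1.51 -0.14  1.51  0.84]
tool eye s 204.4 lat 0.6 z 200.4 th 29.9
bridge plane in tool: n 3183 pitch deg 2.8 roll 0.3 depth mm 35.6 (want 0,0,35) outer edge x 42.8
```

View pics/d8.png

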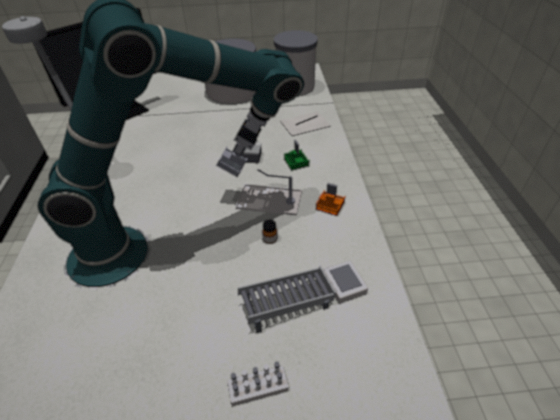

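```bash
cat > tgt.py <<'E'
from h import *
def Rf(phi,t=.12):
    bx=np.array([np.cos(phi)*np.cos(t),np.sin(phi)*np.cos(t),-np.sin(t)]); by=np.array([-np.sin(phi),np.cos(phi),0]); bz=np.cross(bx,by)
    return R.from_matrix(np.c_[-bx,by,-bz]), bx,by,bz
E
python3 - <<'E'
from tgt import *
s=env.state(); Rc=rot(s['tool_rot'])
Rt,*_=Rf(np.radians(14.9)); rv=(Rt*Rc.inv()).as_rotvec(); print(np.degrees(rv)/6, (np.array([.533,-.29,.30])-s['ee_pos'])/.03)
# feed, from side image
for tag in("side0","scene0"):
    p,P=cloud(tag); z=P[...,2]
    m=(P[...,0]>.4)&(P[...,0]<.76)&(P[...,1]<-.15)&(P[...,1]>-.4)&(z>.03)&(z<.1)
    Q=P[m]; r=cv2.minAreaRect((Q[:,:2]*1000).astype(np.float32)); print(tag,len(Q),r)
E
```

```text
[ 0.05950123 -3.88642349  5.38438291] [  1.78752169 -17.89053724   2.6506389 ]
side0 3073 ((619.8599853515625, -264.1856689453125), (322.1938781738281, 122.19503021240234), 16.533111572265625)
scene0 3503 ((621.7360229492188, -264.92364501953125), (318.319580078125, 123.17668151855469), 15.61589241027832)
```

Call:
{"op": "move_arm", "data": {"motion": [[[-0.4, 0.1, 0.7], [0, 0, 0], -1], [[-0.7, 0.1, 1.5], [0, -0.3, 0.4], -1], [[-0.7, -0.2, 2.2], [0, -0.7, 1], -1], [[-0.5, -1, 2.65], [0.02, -1.3, 1.8], -1], [[-0.3, -2, 2.65], [0.03, -1.9, 2.6], -1], [[0, -3, 2.65], [0.04, -2.5, 3.5], -1], [[0.2, -4, 2.65], [0.05, -3.1, 4.3], -1], [[0.4, -5, 2.65], [0.06, -3.88, 5.38], -1]]}}

```text
t: 9.45
ee_pos: [0.4927, 0.0945, 0.2982]
tool_rot: [-0.06, -0.13, 0.99, -0.008]
wrist_force: [0.8, 0.5, -3.3]
finger_gap: 0.102
```

Call:
{"op": "move_arm", "data": {"motion": [[[0.2, -1.2, 0], [0, 0, 0], -1], [[0.4, -2.4, 0], [0, 0, 0], -1], [[0.6, -3.6, 0], [0, 0, 0], -1], [[0.8, -4.8, 0], [0, 0, 0], -1], [[1, -6, 0], [0, 0, 0], -1], [[1.1, -7.2, 0], [0, 0, 0], -1], [[1.2, -8.4, 0], [0, 0, 0], -1], [[1.3, -9.4, 0], [0, 0, 0], -1]]}}

```text
t: 10.25
ee_pos: [0.5308, -0.1884, 0.2982]
tool_rot: [-0.061, -0.128, 0.99, -0.008]
wrist_force: [0.4, 0.7, -3.2]
finger_gap: 0.105
```

Call:
{"op": "move_arm", "data": {"motion": [[[0, -0.9, 0], [0, 0, 0], -1], [[0, -1.8, 0], [0, 0, 0], -1], [[0, -2.6, 0], [0, 0, 0], -1], [[0, -3.2, 0], [0, 0, 0], -1], [[0, -3.5, 0], [0, 0, 0], -1], [[0, -3.5, 0], [0, 0, 0], -1], [[0, -3.5, 0], [0, 0, 0], -1], [[0, -3.5, 0], [0, 0, 0], -1]]}}

```text
t: 11.05
ee_pos: [0.5314, -0.2898, 0.2986]
tool_rot: [-0.06, -0.129, 0.99, -0.008]
wrist_force: [0.3, 0.4, -2.5]
finger_gap: 0.101
```

```bash
python3 chk.py w9; python3 -c "
from h import *
print(rot(env.state()['tool_rot']).as_matrix().round(3))"
```

```text
11.1 [ 0.5314 -0.2899  0.2986] F [ 0.5 -0.5 -3.6] gap 0.108 q [ 0.55  0.38 -0.2   1.47  0.15  1.4   2.16]
tool eye s -4.3 lat -502.4 z 274.8 th 6.0
bridge plane in tool: n 3334 pitch deg 1.2 roll -0.2 depth mm 35.9 (want 0,0,35) outer edge x 44.3
[[-0.959 -0.257 -0.117]
 [-0.255  0.967 -0.031]
 [ 0.122 -0.    -0.993]]
```

View pics/w9.png

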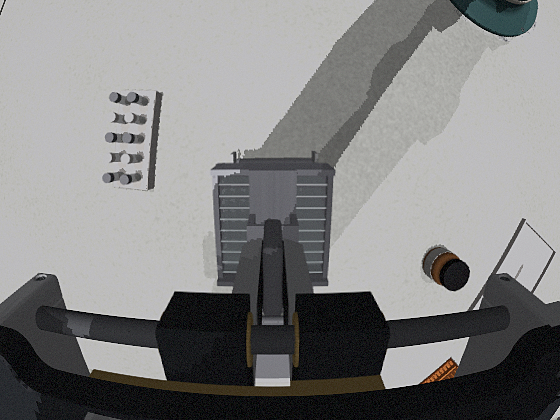

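Call:
{"op": "move_arm", "data": {"motion": [[[0.7, 0, 0.2], [0, 0, 0], -1], [[1.6, 0.3, 0.4], [0, 0, 0], -1], [[2.6, 0.6, 0.5], [0, 0, 0], -1], [[3.5, 0.8, 0.5], [0, 0, 0], -1], [[4.4, 1.1, 0.5], [0, 0, 0], -1], [[5, 1.3, 0.5], [0, 0, 0], -1], [[5, 1.3, 0.5], [0, 0, 0], -1], [[5, 1.3, 0.5], [0, 0, 0], -1]]}}

```text
t: 11.9
ee_pos: [0.6811, -0.2514, 0.3131]
tool_rot: [-0.061, -0.129, 0.99, -0.008]
wrist_force: [-0.5, -0.3, -2.9]
finger_gap: 0.105
```

```bash
python3 chk.py w10
```

```text
11.95 [ 0.6807 -0.252   0.3135] F [-0.   1.2 -2.7] gap 0.103 q [ 0.39  0.63 -0.2   1.06  0.18  1.58  2.04]
tool eye s -137.3 lat -424.8 z 289.6 th 6.0
bridge plane in tool: n 3268 pitch deg 1.7 roll -0.1 depth mm 35.9 (want 0,0,35) outer edge x 43.8
```

View pics/w10.png

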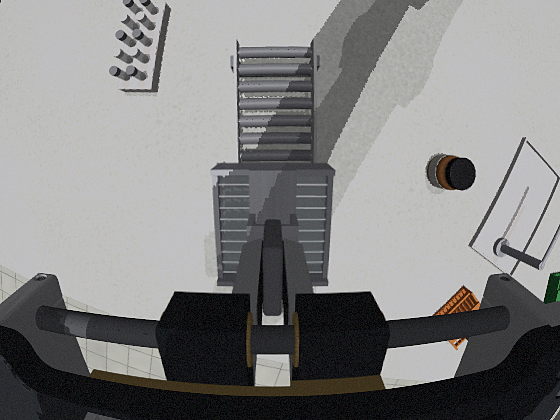

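Run:
```python
from tgt import *
np.seterr(all='ignore')
p,P=cloud("w10"); v,u=np.mgrid[:420,:560]
m=(u>222)&(u<328)&(v>32)&(v<152)&(P[...,2]>.02)&(P[...,2]<.11)
Q=P[m]; print(len(Q))
phi=np.radians(15.2)
for it in range(3):
    _,bx,by,bz=Rf(phi)
    o=np.array([.47,-.305,.075]); L=(Q-o)@np.c_[bx,by,bz]*1e3
    g=L[:,2]>6   # guides
    l=L[g&(L[:,1]<0)&(L[:,0]>15)];r=L[g&(L[:,1]>0)&(L[:,0]>15)]
    fl=np.polyfit(l[:,0],l[:,1],1);fr=np.polyfit(r[:,0],r[:,1],1)
    print("phi",np.degrees(phi),len(l),len(r),fl,fr,"inner L",np.percentile(l[:,1],[1,50,99]),"R",np.percentile(r[:,1],[1,50,99]),"z",np.percentile(l[:,2],[50,95]),np.percentile(r[:,2],[50,95]))
    phi+=np.arctan((fl[0]+fr[0])/2)
rl=L[(abs(L[:,1]-2)<40)&(L[:,2]<6)]
b=np.round(rl[:,0]/2).astype(int)
for k in range(b.min(),b.max()+1):
    if (b==k).any(): print(2*k,(b==k).sum(),np.percentile(rl[b==k,2],90).round(1),end='; ')
print(L[:,0].min(), l[:,0].min(), r[:,0].min())
for sgn,nm in((-1,'neg'),(1,'pos')): 
    q=L[(L[:,1]*sgn>40)&(L[:,2]>-3)]; print(nm,np.percentile(q[:,1],[0,2,50,98,100]),np.percentile(q[:,0],[0,1]))
# same for fixed cams
for tag in("side0","scene0"):
    p,P=cloud(tag); Q=P.reshape(-1,3); L=(Q-o)@np.c_[bx,by,bz]*1e3
    k=(L[:,0]>15)&(L[:,0]<240)&(abs(L[:,1])<70)&(L[:,2]>7)&(L[:,2]<20)
    for sgn in(-1,1):
        q=L[k&(L[:,1]*sgn>35)]; print(tag,sgn,len(q),np.percentile(q[:,1],[2,50,98]),np.polyfit(q[:,0],q[:,1],1),np.percentile(q[:,2],[50,95]))
```

```text
6509
phi 15.2 382 405 [ 7.60262789e-04 -5.11245580e+01] [2.14835777e-03 5.19641950e+01] inner L [-53.7658644  -50.99821419 -48.84903436] R [49.90727041 52.3430664  54.82490459] z [14.32087314 15.79854562] [14.08638312 15.57449022]
phi 15.283325782303283 382 405 [-6.82231339e-04 -5.11270651e+01] [7.05950521e-04 5.19616312e+01] inner L [-53.87729557 -51.11711914 -48.94072261] R [49.87306965 52.20563836 54.72393789] z [14.31194048 15.7896024 ] [14.09575138 15.58338248]
phi 15.284005286823682 382 405 [-6.93994581e-04 -5.11270860e+01] [6.94188006e-04 5.19616108e+01] inner L [-53.87892099 -51.11772644 -48.94146989] R [49.87280925 52.20460626 54.72311739] z [14.31186757 15.78952938] [14.09582766 15.58345493]
8 3 -6.5; 10 16 -3.0; 12 70 -0.9; 14 93 0.5; 16 66 1.5; 18 92 1.2; 20 86 1.1; 22 113 -0.2; 24 107 -2.7; 26 14 -4.8; 34 21 -3.0; 36 77 -0.7; 38 93 0.9; 40 65 1.5; 42 112 1.3; 44 69 0.8; 46 112 -0.3; 48 94 -2.2; 50 7 -3.0; 56 1 -4.8; 58 64 -2.7; 60 97 -0.1; 62 64 1.0; 64 101 1.0; 66 73 1.7; 68 102 0.6; 70 74 0.3; 72 115 -1.9; 74 8 -7.0; 80 2 -5.5; 82 57 -2.2; 84 66 -0.7; 86 110 0.8; 88 59
[... 322 characters left out ...]
156 31 -1.4; 0.5356362363307209 15.032616278185886 15.430824571795661
neg [-54.15711382 -53.67599178 -49.60955026 -40.43021094 -40.0247368 ] [1.40059376 4.46001764]
pos [40.03771809 40.73853691 50.32079865 54.05024664 55.16904112] [1.20615668 4.30076123]
side0 -1 204 [-53.07071071 -50.37972232 -46.0122208 ] [ 2.99570727e-03 -5.05585179e+01] [13.22381609 17.6645818 ]
side0 1 190 [50.54338514 53.7226867  58.27880958] [4.66362411e-03 5.32868816e+01] [13.05041771 17.66562914]
scene0 -1 244 [-55.79148331 -52.94809001 -48.0137404 ] [ 2.40358262e-03 -5.29795074e+01] [13.79592216 18.62488302]
scene0 1 224 [47.88266792 50.95738291 55.57903484] [1.78216221e-04 5.12375813e+01] [13.90777901 18.24641963]
```

Run:
```python
from tgt import *
np.seterr(all='ignore')
for tag in("w3","w4","w5","w7","w9","w10"):
    f=np.load(f"pics/{tag}.npz");M=rot(f['q']).as_matrix();p,P=cloud(tag);Q=(P-f['pos'])@M
    m=(abs(Q[...,2]-.036)<.006)&(abs(Q[...,1])<.015)&(Q[...,0]>0.018)&(Q[...,0]<.044)
    q=Q[m];c=np.polyfit(q[:,0],q[:,2],1); 
    m=(Q[...,2]>.03)&(Q[...,2]<.075)&(abs(Q[...,1])<.06)&(Q[...,0]>-.06)&(Q[...,0]<.06)
    e=Q[m]; r=cv2.minAreaRect((e[:,:2]*1000).astype(np.float32))
    print(tag,len(q),"pitch",np.degrees(c[0]).round(2),"depth",(np.polyval(c,.03)*1e3).round(1),"rect",np.round(r[0],1),np.round(r[1],1),round(r[2],1))
phi=np.radians(15.28);Rt,bx,by,bz=Rf(phi)
o=np.array([.47,-.305,.075])+.007*bx+.0005*by+.0006*bz
s=env.state();print("origin",o)
for h in(.030,.004,0):
    t=o+.060*bx+(.0735+h)*bz; print(h,t,(t-s['ee_pos'])/.03)
print((Rt*rot(s['tool_rot']).inv()).as_rotvec()*180/np.pi/6)
```

```text
w3 1149 pitch 0.27 depth 35.0 rect [-0.4 -0.4] [90.4 86.7] 0.0
w4 1167 pitch 0.24 depth 35.0 rect [-0.4 -0.4] [90.4 86.4] 0.0
w5 1177 pitch 0.39 depth 35.0 rect [-0.6 -0.5] [86.6 90.9] 89.8
w7 1652 pitch 0.25 depth 35.0 rect [-0.4 -0.5] [86.5 90.3] 89.9
w9 1642 pitch 0.22 depth 35.0 rect [-0.4 -0.4] [86.6 90.3] 89.9
w10 1643 pitch 0.24 depth 35.0 rect [-0.7 -0.3] [90.7 86.7] 0.1
origin [ 0.47664151 -0.30266726  0.0747577 ]
0.03 [ 0.54605646 -0.28370352  0.17033066] [-4.48835912 -1.05787987 -4.77131123]
0.004 [ 0.54305397 -0.28452378  0.14451764] [-4.58844206 -1.08522192 -5.63174538]
0 [ 0.54259205 -0.28464997  0.1405464 ] [-4.60383943 -1.08942839 -5.76411987]
[ 0.01129637 -0.02065973  0.08152321]
```

Call:
{"op": "move_arm", "data": {"motion": [[[-1, -0.2, -0.2], [0.01, -0.02, 0.04], -1], [[-2, -0.5, -0.8], [0.01, -0.02, 0.08], -1], [[-3, -0.7, -1.8], [0.01, -0.02, 0.08], -1], [[-4, -0.95, -2.8], [0.01, -0.02, 0.08], -1], [[-4.49, -1.06, -3.8], [0.01, -0.02, 0.08], -1], [[-4.49, -1.06, -4.5], [0.01, -0.02, 0.08], -1], [[-4.49, -1.06, -4.77], [0.01, -0.02, 0.08], -1], [[-4.49, -1.06, -4.77], [0.01, -0.02, 0.08], -1]]}}

```text
t: 12.75
ee_pos: [0.5459, -0.2838, 0.1702]
tool_rot: [-0.06, -0.132, 0.989, -0.008]
wrist_force: [0.0, -0.3, -3.6]
finger_gap: 0.1
```

```bash
python3 chk.py w11
python3 - <<'E'
from tgt import *
phi=np.radians(15.28);Rt,bx,by,bz=Rf(phi);B=np.c_[bx,by,bz]
o=np.array([ 0.47664151,-0.30266726,0.0747577]);s=env.state()
Rc=rot(s['tool_rot']); und=s['ee_pos']+Rc.apply([-.0005,-.0004,.073])
print("rack in bed mm",((und-o)@B*1e3).round(1)); 
for h in(.003,0,-.002): 
    t=o+.06*bx+h*bz; print(h,((t-und)/.03).round(3))
print((Rt*Rc.inv()).as_rotvec()*180/np.pi/6)
p,_=shot("scene","s11");cv2.imwrite("pics/s11c.png",cv2.resize(p[170:320,110:310,::-1],None,fx=4,fy=4,interpolation=2))
# guide ends seen in wrist view
np.seterr(all='ignore')
p,P=cloud("w11");L=(P.reshape(-1,3)-o)@B*1e3
for sg in(-1,1):
    k=(L[:,2]>6)&(L[:,2]<18)&(abs(L[:,1]*sg-52)<8)&(L[:,0]<260)&(L[:,0]>-10);q=L[k];print(sg,len(q),np.percentile(q[:,1],[2,50,98]) if len(q) else '')
E
```

```text
12.8 [ 0.5467 -0.2839  0.1711] F [ 1.2  0.6 -2.4] gap 0.105 q [ 0.53  0.5  -0.2   1.59  0.18  1.17  2.11]
tool eye s -17.3 lat -492.4 z 147.3 th 5.8
bridge plane in tool: n 3132 pitch deg 2.3 roll -0.2 depth mm 35.8 (want 0,0,35) outer edge x 45.0
rack in bed mm [61.  -0.7 31.4]
0.003 [-0.148 -0.015 -0.935]
0 [-0.159 -0.018 -1.034]
-0.002 [-0.167 -0.02  -1.1  ]
[0.00157565 0.00834068 0.00215135]
-1 524 [-54.26513807 -52.60065839 -49.76868501]
1 598 [49.5746158  52.23456452 54.02631767]
```

View pics/w11.png

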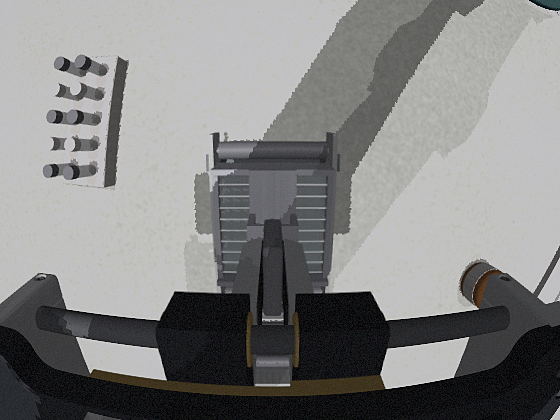

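View pics/s11c.png

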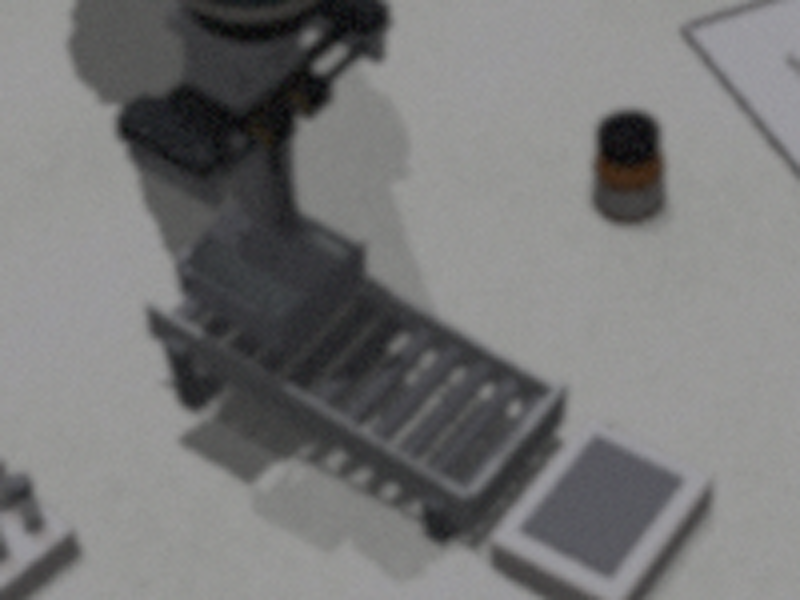

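Call:
{"op": "move_arm", "data": {"motion": [[[-0.03, 0, -0.25], [0, 0, 0], -1], [[-0.06, 0, -0.5], [0, 0, 0], -1], [[-0.09, 0, -0.7], [0, 0, 0], -1], [[-0.1, 0, -0.82], [0, 0, 0], -1], [[-0.1, 0, -0.88], [0, 0, 0], -1], [[-0.1, 0, -0.88], [0, 0, 0], -1], [[-0.1, 0, -0.88], [0, 0, 0], -1], [[-0.1, 0, -0.88], [0, 0, 0], -1]]}}

```text
t: 13.65
ee_pos: [0.5436, -0.2838, 0.1442]
tool_rot: [-0.059, -0.133, 0.989, -0.008]
wrist_force: [0.8, -0.3, -3.1]
finger_gap: 0.102
```

Call:
{"op": "move_arm", "data": {"motion": [[[0, 0, -0.02], [0, 0, 0], -1], [[0, 0, -0.04], [0, 0, 0], -1], [[0, 0, -0.06], [0, 0, 0], -1], [[0, 0, -0.06], [0, 0, 0], -1], [[0, 0, -0.06], [0, 0, 0], -1], [[0, 0, -0.06], [0, 0, 0], -1], [[0, 0, -0.06], [0, 0, 0], -1], [[0, 0, -0.06], [0, 0, 0], -1]]}}

```text
t: 14.45
ee_pos: [0.5434, -0.2838, 0.1421]
tool_rot: [-0.059, -0.133, 0.989, -0.008]
wrist_force: [-0.0, -0.2, -2.6]
finger_gap: 0.103
```

Call:
{"op": "move_arm", "data": {"motion": [[[0, 0, -0.02], [0, 0, 0], -1], [[0, 0, -0.04], [0, 0, 0], -1], [[0, 0, -0.05], [0, 0, 0], -1], [[0, 0, -0.05], [0, 0, 0], -1], [[0, 0, -0.05], [0, 0, 0], -1], [[0, 0, -0.05], [0, 0, 0], -1], [[0, 0, -0.05], [0, 0, 0], -1], [[0, 0, -0.05], [0, 0, 0], -1]]}}

```text
t: 15.25
ee_pos: [0.5434, -0.2838, 0.1406]
tool_rot: [-0.059, -0.133, 0.989, -0.008]
wrist_force: [0.1, 0.1, -2.9]
finger_gap: 0.1
```

Call:
{"op": "move_arm", "data": {"motion": [[[0, 0, -0.02], [0, 0, 0], -1], [[0, 0, -0.03], [0, 0, 0], -1], [[0, 0, -0.04], [0, 0, 0], -1], [[0, 0, -0.04], [0, 0, 0], -1], [[0, 0, -0.04], [0, 0, 0], -1], [[0, 0, -0.04], [0, 0, 0], -1], [[0, 0, -0.04], [0, 0, 0], -1], [[0, 0, -0.04], [0, 0, 0], -1]]}}

```text
t: 16.05
ee_pos: [0.5436, -0.2838, 0.1396]
tool_rot: [-0.059, -0.133, 0.989, -0.008]
wrist_force: [1.1, 1.8, 4.4]
finger_gap: 0.105
```

Call:
{"op": "move_arm", "data": {"motion": [[[0, 0, 0.015], [0, 0, 0], -1], [[0, 0, 0.015], [0, 0, 0], 0], [[0, 0, 0.015], [0, 0, 0], 0.3], [[0, 0, 0.015], [0, 0, 0], 0.3], [[0, 0, 0.015], [0, 0, 0], 0.3], [[0, 0, 0.015], [0, 0, 0], 0.3], [[0, 0, 0.015], [0, 0, 0], 0.3], [[0, 0, 0.015], [0, 0, 0], 0.3]]}}

```text
t: 16.85
ee_pos: [0.5434, -0.2838, 0.1399]
tool_rot: [-0.059, -0.133, 0.989, -0.008]
wrist_force: [-0.5, 0.4, 1.0]
finger_gap: 0.64
```

Run:
```python
from h import *
s=env.state();print(s['t'],s['finger_gap'],s['wrist_force'])
p,_=shot("scene","s12");cv2.imwrite("pics/s12c.png",cv2.resize(p[170:320,110:310,::-1],None,fx=4,fy=4,interpolation=2))
```

```text
16.85 0.6399369418837272 [-0.46944479  0.38034319  0.99723853]
```

View pics/s12c.png

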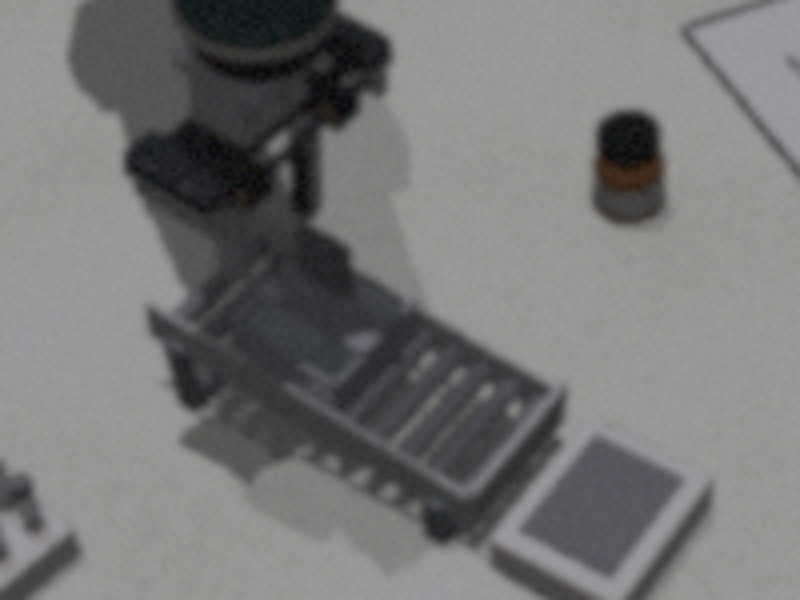

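Call:
{"op": "move_arm", "data": {"motion": [[[0, 0, 0], [0, 0, 0], 0.3], [[0, 0, 0], [0, 0, 0], 0.3], [[0, 0, 0], [0, 0, 0], 0.3], [[0, 0, 0], [0, 0, 0], 0.3], [[0, 0, 0], [0, 0, 0], 0.3], [[0, 0, 0], [0, 0, 0], 0.3], [[0, 0, 0], [0, 0, 0], 0.3], [[0, 0, 0], [0, 0, 0], 0.3]]}}

```text
t: 17.7
ee_pos: [0.5434, -0.2838, 0.1399]
tool_rot: [-0.059, -0.133, 0.989, -0.008]
wrist_force: [0.7, 0.6, 0.5]
finger_gap: 0.649
```

Call:
{"op": "move_arm", "data": {"motion": [[[0, 0, 0.5], [0, 0, 0], 0.3], [[0, 0, 1], [0, 0, 0], 0.3], [[0, 0, 2], [0, 0, 0], 0.3], [[0, 0, 3], [0, 0, 0], 0.3], [[0, 0, 4], [0, 0, 0], 0.3], [[0, 0, 5], [0, 0, 0], 0.3], [[0, 0, 5.5], [0, 0, 0], 0.3], [[0, 0, 5.5], [0, 0, 0], 0.3]]}}

```text
t: 18.5
ee_pos: [0.5441, -0.284, 0.3077]
tool_rot: [-0.058, -0.133, 0.989, -0.009]
wrist_force: [-0.6, -0.7, -0.6]
finger_gap: 0.652
```

Call:
{"op": "move_arm", "data": {"motion": [[[0, 0, 0], [0, 0, 0], 0.3], [[0, 0, 0], [0, 0, 0], 0.3], [[0, 0, 0], [0, 0, 0], 0.3], [[0, 0, 0], [0, 0, 0], 0.3], [[0, 0, 0], [0, 0, 0], 0.3], [[0, 0, 0], [0, 0, 0], 0.3], [[0, 0, 0], [0, 0, 0], 0.3], [[0, 0, 0], [0, 0, 0], 0.3]]}}

```text
t: 19.3
ee_pos: [0.5434, -0.2838, 0.3049]
tool_rot: [-0.059, -0.133, 0.989, -0.008]
wrist_force: [0.1, 0.1, 0.2]
finger_gap: 0.652
```

Run:
```python
from tgt import *
np.seterr(all='ignore')
s=env.state();print(s['t'])
p,_=shot("scene","s13");cv2.imwrite("pics/s13c.png",cv2.resize(p[170:320,110:310,::-1],None,fx=4,fy=4,interpolation=2))
shot("wrist","w13");shot("side","d13")
_,bx,by,bz=Rf(np.radians(15.28));B=np.c_[bx,by,bz];o=np.array([ 0.47664151,-0.30266726,0.0747577])
for t in("w13","s13","d13"):
    _,P=cloud(t);L=((P-o)@B*1e3).reshape(-1,3)
    for lo,hi,n in((22,40,'tray'),(104,115,'tabtop')):
        q=L[(L[:,2]>lo)&(L[:,2]<hi)&(abs(L[:,1])<48)&(L[:,0]>60)&(L[:,0]<275)]
        if len(q)>5: r=cv2.minAreaRect(q[:,:2].astype(np.float32));print(t,n,len(q),np.round(r[0],1),np.round(r[1],1),round(r[2],1),np.percentile(q[:,2],[50,98]).round(1), "xmax",np.percentile(q[:,0],99).round(1))
```

```text
19.3
w13 tray 2424 [210.7   0.3] [84.2 86.5] 0.7 [29.7 39. ] xmax 248.6
s13 tray 637 [218.    0.4] [95.1 97.9] 89.6 [30.3 39.6] xmax 265.8
s13 tabtop 70 [215.2  -0.5] [10.8 37.8] 89.4 [110.  114.1] xmax 233.9
d13 tray 477 [212.8   1.6] [88.2 97.8] 88.3 [31.1 39.8] xmax 257.1
d13 tabtop 54 [210.2   1.8] [12.  39.4] 85.1 [109.5 113.5] xmax 229.6
```

View pics/s13c.png

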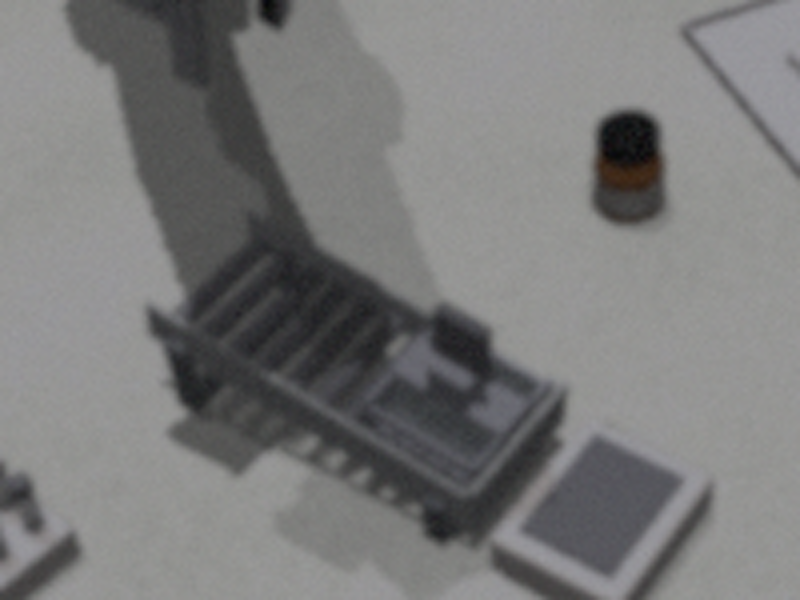

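View pics/w13.png

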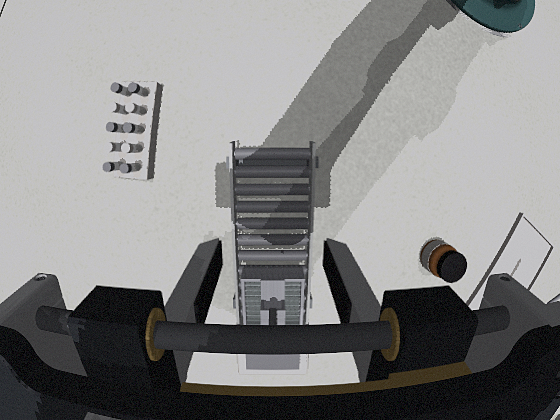

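Call:
{"op": "move_arm", "data": {"motion": [[[0, 0, 0], [0, 0, 0], 0.3], [[0, 0, 0], [0, 0, 0], 0.3], [[0, 0, 0], [0, 0, 0], 0.3], [[0, 0, 0], [0, 0, 0], 0.3], [[0, 0, 0], [0, 0, 0], 0.3], [[0, 0, 0], [0, 0, 0], 0.3], [[0, 0, 0], [0, 0, 0], 0.3], [[0, 0, 0], [0, 0, 0], 0.3]]}}

```text
t: 20.25
ee_pos: [0.5434, -0.2838, 0.3049]
tool_rot: [-0.059, -0.133, 0.989, -0.008]
wrist_force: [0.8, 0.2, -0.7]
finger_gap: 0.65
```

Run:
```python
from h import *
a=np.load("pics/s13.npz")['p'].astype(int);p,_=shot("scene","s14")
d=abs(p.astype(int)-a).max(2)[220:310,140:260];print("diff",d.mean(),(d>40).sum())
from bench import workorder
print(workorder.sign_off())
```

```text
diff 2.7189814814814817 0
the job is handed in; nothing more can be done
None
```

The rack is off the hook and standing at the feed's stop, and I handed the job in at about 20 s of the 64 s allowed.

**What I did:**
- I pinched the rack by its tab and lifted it 7 mm off the bar. I then tilted it to 30° while moving it past the bend, and backed it off along the slope past the tip. The wrist force stayed at about the rack's weight (around 3 N) throughout, with no sign of it pressing on the hook.
- I set it down on the rollers with its centre about 60 mm from the high end. I lowered it until the wrist force showed contact, then let go, and it rolled down by itself.

**Last checks:**
- **Position:** the scene camera puts the rack's centre at about 215 mm on the bed and -0.5 mm off its middle. The side camera gave 210 mm from the tab and 213 mm from the tray. The target is 209 to 220 mm, so the lower reading is only just inside it. The cameras' calibration is good to about 2 mm, and in the picture the rack's end is at the plate.
- **At rest:** the rack looked upright between the guides, and it had not moved between two pictures about 0.9 s apart.
- **Gripper:** it is open, about 165 mm above where it let go, and touching nothing.
- **Bystanders:** the jar and tube rack look unmoved in the last pictures. I did not look at the tip box again after lifting the rack clear, but the arm went nowhere near it.

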